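# Wind the timer and hold the vial carrier up for inspection

## Task

Start a timed sediment check: wind the clockwork timer fully by turning its wing key clockwise, in several part turns, up to its stop, and only then take the vial carrier by its bar handle and lift it straight up out of its grey tray. Hold it steady and level over the tray, with its underside about 12 cm above the bench, for at least three seconds, and finish while still holding it there: do not put it down or let go. Keep the three vials standing in their wells and leave the other things on the bench where they are.

Things in the scene. Friction and masses are not known exactly. Their poses are not given: they have to be found in the camera images.
- wind_timer: The clockwork timer: a round white housing of 94 mm diameter (98 mm over its black rubber foot), 41 mm high, fixed to the bench, with raised marks on top and one upright wing key in the middle. Origin at the centre of its underside, on the bench.
- key_grip (a point): Where to pinch the timer's key: the centre of its black wing, 67 mm above the bench, on the key's axis. The wing is an upright plate 36 mm long (point x axis), 10 mm thick (point y axis) and 26 mm tall (53 to 79 mm above the bench), on a short stem. A small pointer nose at its foot marks the +x end; z is up.
- timer_key (a joint): Key angle in rad: 0 is run down, it grows as the key turns clockwise seen from above, 2.7 is the firm stop (fully wound; the pointer nose is then at the one long mark). Starts between 0 and 0.5. A weak spring pulls back, but friction keeps the key wherever it is let go, so it can be regripped; turning takes 0.05 to 0.08 N m.
- handle (a point): Where to grasp the carrier: the centre of its black bar handle, 70 mm long (point x axis), 12 mm thick (point y axis) and 20 mm tall, on a thin central post; z is up. It lies 108 mm above the carrier's underside, at the start 112 mm above the bench.
- carrier: The loose vial carrier, 0.2 to 0.45 kg: a white block 118 x 70 x 22 mm (x, y, z) with four round wells for vials, the central post and bar handle along x, 118 mm high in all. Origin at the centre of its underside; z is up.
- cradle: The fixed open grey tray that the carrier stands in, 136 x 88 mm with a rim 18 mm high, walls and floor 4 mm thick, so the carrier has 5 mm play on each side. Origin at the centre of its underside, on the bench; it has the same x and y axes as the carrier within a few hundredths of a radian.
- vial_1: Capped glass vial, 25 mm diameter and 48 mm tall, about 20 to 40 g, standing loose in a well of the carrier (its top is 52 mm above the carrier's underside). Origin at the centre of its underside.
- vial_2: Capped glass vial, 25 mm diameter and 48 mm tall, about 20 to 40 g, standing loose in a well of the carrier (its top is 52 mm above the carrier's underside). Origin at the centre of its underside.
- vial_3: Capped glass vial, 25 mm diameter and 48 mm tall, about 20 to 40 g, standing loose in a well of the carrier (its top is 52 mm above the carrier's underside). Origin at the centre of its underside.
- well_1 (a point): Centre of the floor of the well that vial_1 stands in, 4 mm above the carrier's underside; the well is 18 mm deep and 27.5 mm wide.
- well_2 (a point): Centre of the floor of the well that vial_2 stands in, 4 mm above the carrier's underside; the well is 18 mm deep and 27.5 mm wide.
- well_3 (a point): Centre of the floor of the well that vial_3 stands in, 4 mm above the carrier's underside; the well is 18 mm deep and 27.5 mm wide.
- beaker: Bystander, leave alone: glass beaker, 73 mm wide, 85 mm tall. Origin at the centre of its underside.
- reagent: Bystander, leave alone: small bottle, 37 mm diameter, 69 mm tall. Origin at the centre of its underside.
- jar: Bystander, leave alone: capped jar, 48 mm diameter, 62 mm tall. Origin at the centre of its underside.
- petri: Bystander, leave alone: closed petri dish, 90 mm diameter, 15 mm tall. Origin at the centre of its underside.
Not all that is in view belongs to the job. What is shaped like the vial_3 but blue or yellow is not meant.

How it is judged:
On the way, in this order (a step that is already met when the one before it is completed fails the run):
1. the timer is wound to its stop (value of joint timer_key above 2.55 rad), for 0.2 s.
2. the carrier is held clear of its tray, level and still, with the vials in it (z of handle in the frame of cradle between 0.182 and 0.292 m and horizontal distance between handle and cradle below 0.06 m and angle between carrier's own z axis and vertical below 0.12 rad and linear speed of carrier below 0.03 m/s and angular speed of carrier below 0.25 rad/s and contact force between the fingers and carrier above 1 N and contact force between carrier and cradle below 0.05 N and distance between vial_1 and well_1 below 0.012 m and distance between vial_2 and well_2 below 0.012 m and distance between vial_3 and well_3 below 0.012 m), for 2 s.
At the end, for the whole second after the job is handed in: Key above 2.55 of 2.7 rad; carrier in the fingers, clear of its tray, underside 74 to 184 mm above the bench, middle within 60 mm of the tray's, within 0.12 rad of level, still (0.03 m/s, 0.25 rad/s), all three vials in their wells (12 mm); so held for 2 s before and to the end (all of step 2 and value of joint timer_key above 2.55 rad); the arm keeps its last pose, push and grip.
It fails at once if the carrier tipped over 20 degrees (angle between carrier's own z axis and vertical above 0.35 rad).
It fails at once if a vial came out of its well (distance between vial_1 and well_1 above 0.025 m or distance between vial_2 and well_2 above 0.025 m or distance between vial_3 and well_3 above 0.025 m).
It fails at once if a bystander was moved by over 3 cm (distance of any of beaker, reagent, jar, petri from where it was at the start of the episode above 0.03 m).
It also fails if it takes over 67 s, if anything falls off the work surface, if the arm or the gripper's body presses on something with over 40 N, if the wrist force passes 120 N, or if a joint passes its speed limit or range.

## Robot

A 7-joint arm with a two-finger parallel gripper is mounted at the origin on a cart in front of the work surface, level with it; the furniture and walls round the work are solid. World frame = base frame: x ahead of the robot, y to its left, z up, the work surface at z = 0. Lengths are in m, angles in rad, forces in N, time in s.
With the tool pointing down it reaches from about 0.4 to 0.85 m from the base axis. Payload 10.4 kg.
Tool frame: the origin (TCP) lies at the very end of the fingers, on their centre line; the grasp point (between the pads) lies 19 mm behind it; z points along the fingers, y is the line along which they close (so a half turn about z gives the same grasp; the last joint's range is limited). The gripper opens to 87 mm and grips with 3 to 60 N. Pads are 19 mm wide; open, the fingers measure 117 mm over their backs; the gripper's body (75 mm by 190 mm) begins 51 mm behind the grasp point.
Start: joints at [-1.269, 0.332, -0.065, 1.46, 0.022, 1.35, -0.088], TCP at [0.199, 0.592, 0.223] pointing down, gripper open.
Joint ranges: [-2.6, 2.6], [-0.5, 2.12], [-1.47, 1.34], [0.16, 2.42], [-1.27, 4.41], [0.06, 2.06], [-2.6, 2.6]. Speed limits (rad/s): [2.22, 2.22, 2.79, 2.79, 3.14, 3.14, 3.14].

## Interface

Orientations are given as a unit quaternion [x, y, z, w].
In Python, from bench import r gives the robot as it stands.
- The arm moves only by the shell command python3 -m crank 'ROWS' [FORCE]. ROWS is JSON, a list that holds one entry, the list of rows, each a list of 5 numbers: the shift along the tool's x, y, z in mm, then the turn about the tool's z in degrees, then the opening, from -1 (shut) to 1 (fully open). A call has 1 to 20 rows; each row is the pose to reach, as a shift and turn from the pose commanded when the call began, along the tool's axes at that moment; what a row does not reach only later rows make up. A row lasts 1/10 s, in which the tool goes at most 50 mm and 8.59 degrees, less where a joint would pass 70% of its speed; a pose out of reach is approached as far as the arm can. A call with a gripper value outside its range is refused whole. The fingers move at their own pace and stop on an object; FORCE is the grip in N (left out, the last holds). Time passes only in rows, so rows that repeat a pose let the fingers close. It gives the time, the measured TCP pose, the force, the opening and the grip force at its end, in the units of the state.
- r.read_state(): the state, without advancing time (a new reading comes with each control period).
- r.camera(name): name is "scene" or "top"; returns a dict with "image" (400x640x3 uint8, red, green, blue), "vfov" (degrees; the focal length in pixels is half the picture's height over the tangent of half this angle, whatever the lens; pixels are square), "cx", "cy" (the principal point, pixels), "k1" (the pictures are not rectified: a ray, as slopes to the right and down, at radius r is drawn at 1 + k1 r^2 times it, then the intrinsics apply), "eye" and "attitude" of the camera in the world. Camera axes: x right, y down, z forward; pixel columns grow to the right and rows downward; lengths in m; the calibration is good to about 2 mm. A picture is of the moment at which its call begins. There is no depth.
- r.close_job(): hands the job in; it is judged then, once.
The state is a dict: "time": time; "joint_positions": joint angles; "joint_vel": joint speeds; "joint_torque": joint torques, N m; "ee_pos": TCP position; "eef_rot": TCP orientation; "ft_force": force on the tool from outside, world axes, zero at the start; "torque": the same for the moment, N m; "width": finger opening in m; "grip_force": force on a finger pad.
Only numpy, scipy, OpenCV 4.12 (cv2) and the standard library are available. Lean on these libraries where they do the work, as an engineer would, in place of code of your own. Each camera call takes 0.05 s, during which the arm holds its last target. There are 200 camera calls.

## Working session

There is one attempt and no reset: what is moved stays moved. The work goes in short steps, Python scripts to look and compute and a shell command to move; the robot and the scene stay as the last step left them, time stands still between calls to the robot, and variables do not carry over. Pictures are saved under pics/ and viewed, at most 10 in all, crops included, and the job is handed in when it is done.

```bash
mkdir -p pics; ls
python3 - <<'E'
from bench import r
import cv2
for n in("scene","top"):
    c=r.camera(n); cv2.imwrite(f"pics/{n}0.png",c["image"][...,::-1]); print({k:v for k,v in c.items() if k!="image"})
s=r.read_state();print({k:s[k] for k in("time","ee_pos","eef_rot","width","ft_force")})
E
```

```text
pics
{'vfov': 50.19576177386825, 'cx': 320.4452473525187, 'cy': 198.98198082672576, 'k1': -0.035427497172895485, 'eye': array([-0.14005548, -0.5707699 ,  0.56793779]), 'attitude': array([ 0.78260306, -0.34199476,  0.21700844, -0.47273605])}
{'vfov': 57.81042869692664, 'cx': 320.9903062963931, 'cy': 192.76159194066773, 'k1': -0.061400365819908695, 'eye': array([0.37008713, 0.03059372, 1.06419919]), 'attitude': array([-0.70210892,  0.70557728, -0.06144684,  0.07367534])}
{'time': 0.1, 'ee_pos': array([0.19930993, 0.59200357, 0.22182766]), 'eef_rot': array([ 1.61649923e-01,  9.86847956e-01, -6.37916739e-04, -8.17594782e-05]), 'width': 0.08688943667609761, 'ft_force': array([ 1.02978208, -0.14562452,  0.25038196])}
```

View pics/scene0.png

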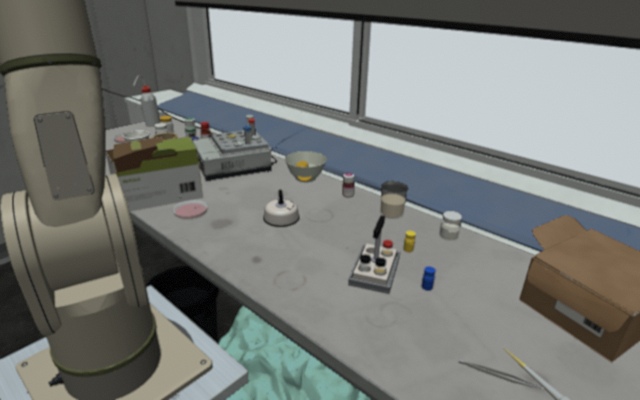

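View pics/top0.png

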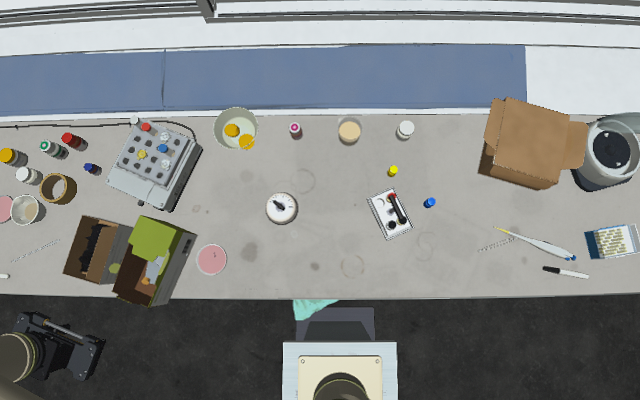

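The scene view shows the timer at about (281,212) and the carrier at (376,265). In the top view they are at (282,208) and (390,213). I'll enlarge both.

```bash
cat > h.py <<'E'
import numpy as np, cv2
from scipy.spatial.transform import Rotation as R
from scipy.optimize import least_squares
def K(c):
    f=c["image"].shape[0]/2/np.tan(np.radians(c["vfov"])/2); return np.array([[f,0,c["cx"]],[0,f,c["cy"]],[0,0,1]])
def ray(c,uv):
    p=cv2.undistortPointsIter(np.array([[uv]],float),K(c),np.array([c["k1"],0,0,0.]),None,None,(3,50,1e-10))[0,0]
    return R.from_quat(c["attitude"]).apply([p[0],p[1],1])
def atz(c,uv,z):
    d=ray(c,uv); return c["eye"]+d*(z-c["eye"][2])/d[2]
def tri(obs):
    A=[];b=[]
    for c,uv in obs:
        d=ray(c,uv);d/=np.linalg.norm(d);P=np.eye(3)-np.outer(d,d);A.append(P);b.append(P@c["eye"])
    A=np.vstack(A);b=np.hstack(b);x=np.linalg.lstsq(A,b,rcond=None)[0]
    return x, np.linalg.norm(A@x-b)
def pix(c,P):
    Rw=R.from_quat(c["attitude"]).inv(); q=Rw.apply(np.asarray(P)-c["eye"])
    return cv2.projectPoints(q[None],np.zeros(3),np.zeros(3),K(c),np.array([c["k1"],0,0,0.]))[0][0,0]
def crop(c,x0,y0,w,h,s):
    return cv2.resize(c["image"][y0:y0+h,x0:x0+w,::-1].copy(),None,fx=s,fy=s,interpolation=cv2.INTER_CUBIC)
E
python3 - <<'E'
from bench import r
from h import *
t=r.camera("top");s=r.camera("scene")
a=np.hstack([crop(t,257,185,50,48,8),crop(t,365,180,50,48,8)])
b=np.hstack([crop(s,257,182,50,48,8),crop(s,345,210,66,48,8)[:, :400]])
b=np.hstack([crop(s,257,182,50,48,6),crop(s,340,208,80,88,6)[::1, :]][0:1]) 
cv2.imwrite("pics/c1.png",a)
cv2.imwrite("pics/c2.png",np.hstack([cv2.copyMakeBorder(crop(s,257,182,50,48,6),0,240,0,0,cv2.BORDER_CONSTANT),crop(s,342,208,66,88,6)]))
E
```

```text
(no output)
```

View pics/c1.png

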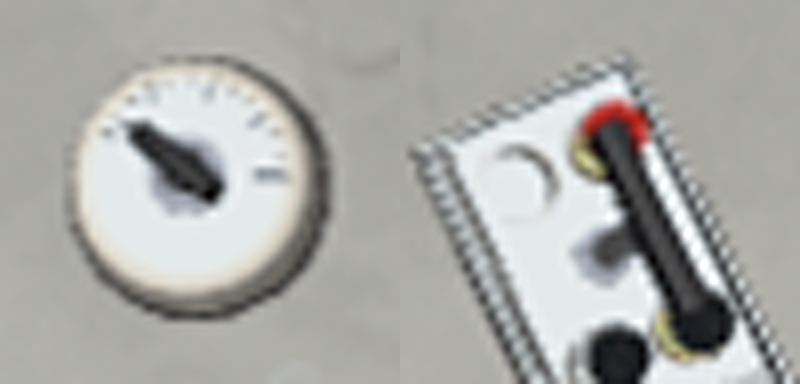

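View pics/c2.png

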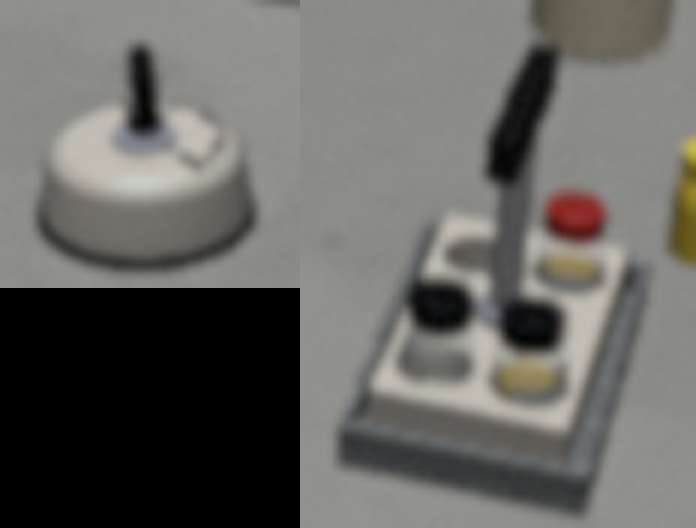

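Crop 1 (top): wing ends at full-image (273.9,201.2) for the nose and (283.9,208.8), foot circle centre near (282,208.5), long mark at (291,206.9). The handle runs from (391.9,196.9) to (401.9,218.1). Crop 2 (scene): wing centre about (280.7,196.2), handle centre about (379.2,226).

Run:
```python
from bench import r
from h import *
t=r.camera("top");s=r.camera("scene"); np.set_printoptions(precision=4,suppress=True)
print("wing",tri([(t,(279,204.9)),(s,(280.5,195.5))]),"handle",tri([(t,(396.9,207.3)),(s,(379.2,226))]))
n,e=atz(t,(273.9,201.2),.079),atz(t,(283.9,208.8),.079); print(n,e,(n+e)/2,np.linalg.norm(n-e),np.degrees(np.arctan2(*(n-e)[1::-1])))
print("foot",atz(t,(282,208.5),0.0)); m=atz(t,(291,206.9),.041); c=atz(t,(279,204.9),.079);print("mark",m,np.degrees(np.arctan2(*(m-c)[1::-1])))
n,e=atz(t,(391.9,196.9),.122),atz(t,(401.9,218.1),.122); print(n,e,(n+e)/2,np.linalg.norm(n-e),np.degrees(np.arctan2(*(n-e)[1::-1])))
q=r.read_state();print(R.from_quat(q["eef_rot"]).as_matrix(),q["time"],q["joint_positions"])
```

```text
wing (array([0.5297, 0.1656, 0.0648]), np.float64(0.0005506562858295928)) handle (array([ 0.5135, -0.154 ,  0.1121]), np.float64(0.0009718186587906233))
[0.5381 0.1778 0.079 ] [0.5167 0.1497 0.079 ] [0.5274 0.1638 0.079 ] 0.03532679976029442 52.72511196753851
foot [0.5294 0.165  0.    ]
mark [0.5278 0.134  0.041 ] -89.82501458531017
[ 0.5403 -0.1406  0.122 ] [ 0.4839 -0.1646  0.122 ] [ 0.5121 -0.1526  0.122 ] 0.06133455423799089 22.98644554735637
[[-0.9477  0.3191 -0.0001]
 [ 0.3191  0.9477 -0.0004]
 [-0.     -0.0005 -1.    ]] 0.3 [-1.2686  0.3324 -0.0647  1.4604  0.0216  1.3499 -0.0885]
```

The checks hold up: wing triangulated at z 0.065 (should be 0.067), handle at 0.112, wing length 35 mm. The key has about 142° left to its long mark. I'll lift, then move above the key and turn so the fingers line up with the wing.

```bash
python3 -m crank '[[[0,0,-50,0,1],[0,0,-100,0,1],[0,0,-150,0,1],[-45,-30,-150,-8,1],[-90,-60,-150,-16,1],[-135,-90,-150,-24,1],[-180,-120,-150,-32,1],[-225,-150,-150,-40,1],[-270,-180,-150,-48,1],[-315,-210,-150,-56,1],[-360,-240,-150,-64,1],[-405,-270,-150,-71,1],[-448,-299,-150,-71,1],[-448,-299,-150,-71,1],[-448,-299,-100,-71,1],[-448,-299,-50,-71,1],[-448,-299,0,-71,1],[-448,-299,45,-71,1],[-448,-299,45,-71,1],[-448,-299,45,-71,1]]]' 20
python3 - <<'E'
from bench import r
from h import *
t=r.camera("top");s=r.camera("scene");q=r.read_state()
print(q["ee_pos"],q["joint_positions"],R.from_quat(q["eef_rot"]).as_matrix().round(3))
cv2.imwrite("pics/k1.png",np.hstack([crop(t,240,170,90,90,4),crop(s,237,130,100,90,4)]))
E
```

```text
time: 2.3
ee_pos: [0.5288, 0.1661, 0.1787]
eef_rot: [-0.441, 0.897, -0.0, -0.0]
ft_force: [0.4, 0.4, 1.5]
width: 0.087
grip_force: 0.0
[0.53019887 0.16660024 0.18070193] [-0.61025797  0.20184803  0.25497765  1.72202416 -0.05423743  1.22024731
  2.1433609 ] [[-0.61  -0.792  0.004]
 [-0.792  0.61   0.002]
 [-0.004 -0.002 -1.   ]]
```

View pics/k1.png

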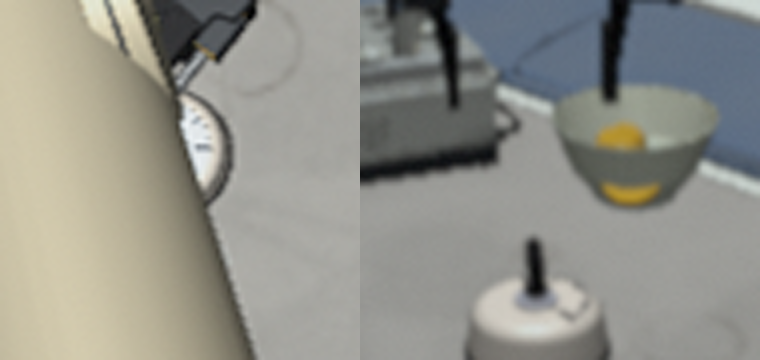

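The open fingers straddle the wing: in the scene crop the finger tips are at (455,100) and (610,95), with the wing between them at (535,265). Going down and closing.

```bash
python3 -m crank '[[[0,0,30,0,1],[0,0,60,0,1],[0,0,85,0,1],[0,0,105,0,1],[0,0,120,0,1],[0,0,128,0,1],[0,0,128,0,1],[0,0,128,0,-1],[0,0,128,0,-1],[0,0,128,0,-1],[0,0,128,0,-1],[0,0,128,0,-1],[0,0,128,0,-1],[0,0,128,0,-1],[0,0,128,0,-1]]]' 20
```

```text
time: 3.9
ee_pos: [0.5286, 0.166, 0.0495]
eef_rot: [-0.441, 0.897, 0.0, -0.0]
ft_force: [-0.3, 0.2, 0.3]
width: 0.0312
grip_force: 0.0
```

```bash
python3 -m crank '[[[0,0,0,0,-1],[0,0,0,0,-1],[0,0,0,0,-1],[0,0,0,0,-1],[0,0,0,0,-1],[0,0,0,0,-1],[0,0,0,0,-1],[0,0,0,0,-1]]]' 20
```

```text
time: 4.7
ee_pos: [0.5285, 0.1661, 0.0495]
eef_rot: [-0.441, 0.897, 0.0, -0.0]
ft_force: [-1.7, 0.1, 0.7]
width: 0.0104
grip_force: 20.0
```

Gripped at 10.4 mm, which matches the wing. First part turn, 48°.

```bash
python3 -m crank '[[[0,0,0,5,-1],[0,0,0,10,-1],[0,0,0,15,-1],[0,0,0,20,-1],[0,0,0,25,-1],[0,0,0,30,-1],[0,0,0,35,-1],[0,0,0,40,-1],[0,0,0,45,-1],[0,0,0,48,-1],[0,0,0,48,-1],[0,0,0,48,-1]]]' 20
python3 - <<'E'
from bench import r
q=r.read_state();print(q["torque"],q["ft_force"],q["joint_positions"])
E
```

```text
time: 5.9
ee_pos: [0.5282, 0.1668, 0.0495]
eef_rot: [-0.04, 0.999, 0.0, -0.0]
ft_force: [-3.2, 3.9, 1.3]
width: 0.0098
grip_force: 20.0
[0.97118967 0.85448681 0.02064791] [-3.18728436  3.86756548  1.30314595] [-0.71177465  0.35439043  0.38147679  1.85552303 -0.15932332  0.96157139
  1.38969128]
```

```bash
python3 -m crank '[[[0,0,0,0,-0.6],[0,0,0,0,-0.6],[0,0,0,0,-0.6],[0,0,0,0,-1],[0,0,0,0,-1],[0,0,0,0,-1],[0,0,0,0,-1],[0,0,0,0,-1],[0,0,0,0,-1],[0,0,0,5,-1],[0,0,0,10,-1],[0,0,0,15,-1],[0,0,0,20,-1],[0,0,0,25,-1],[0,0,0,30,-1],[0,0,0,35,-1],[0,0,0,40,-1],[0,0,0,45,-1],[0,0,0,48,-1],[0,0,0,48,-1]]]' 20
python3 - <<'E'
from bench import r
q=r.read_state();print(q["torque"],q["ft_force"],q["joint_positions"])
E
```

```text
time: 7.9
ee_pos: [0.5289, 0.1672, 0.0497]
eef_rot: [0.372, 0.928, 0.001, 0.0]
ft_force: [1.9, 6.5, -1.4]
width: 0.0104
grip_force: 20.0
[ 1.32254163 -0.43996622  0.04916759] [ 1.90972245  6.53594029 -1.37802252] [-0.83888416  0.37489095  0.53519544  1.86126403 -0.23007155  0.96518473
  0.60631923]
```

```bash
python3 -m crank '[[[0,0,0,0,-0.6],[0,0,0,0,-0.6],[0,0,0,0,-0.6],[0,0,0,0,-1],[0,0,0,0,-1],[0,0,0,0,-1],[0,0,0,0,-1],[0,0,0,0,-1],[0,0,0,0,-1],[0,0,0,5,-1],[0,0,0,10,-1],[0,0,0,15,-1],[0,0,0,20,-1],[0,0,0,25,-1],[0,0,0,30,-1],[0,0,0,34,-1],[0,0,0,38,-1],[0,0,0,40,-1],[0,0,0,40,-1],[0,0,0,40,-1]]]' 20
python3 - <<'E'
from bench import r
q=r.read_state();print(q["torque"],q["ft_force"],q["joint_positions"])
E
python3 -m crank '[[[0,0,0,2,-1],[0,0,0,4,-1],[0,0,0,4,-1],[0,0,0,4,-1]]]' 20
python3 - <<'E'
from bench import r
from h import *
q=r.read_state();print(q["torque"],R.from_quat(q["eef_rot"]).as_matrix()[:2,:2])
E
```

```text
time: 9.9
ee_pos: [0.5292, 0.1663, 0.0497]
eef_rot: [0.666, 0.746, 0.001, 0.0]
ft_force: [5.6, 3.5, -3.6]
width: 0.01
grip_force: 20.0
[ 0.4158168 -1.0088069  0.0466067] [ 5.64285661  3.51797778 -3.57926598] [-0.94804519  0.40268842  0.67284223  1.8665128  -0.29987262  0.97339317
 -0.03071456]
time: 10.3
ee_pos: [0.5292, 0.1663, 0.0497]
eef_rot: [0.692, 0.722, 0.001, 0.0]
ft_force: [4.1, 2.5, -3.2]
width: 0.0107
grip_force: 20.0
[ 0.45845237 -1.003854    0.01900159] [[-0.04295233  0.99907627]
 [ 0.999077    0.04295165]]
```

```bash
for i in 1 2; do python3 -m crank '[[[0,0,0,1.5,-1],[0,0,0,3,-1],[0,0,0,3,-1],[0,0,0,3,-1]]]' 20
python3 - <<'E'
from bench import r
from h import *
q=r.read_state();m=R.from_quat(q["eef_rot"]).as_matrix();print(q["torque"],np.degrees(np.arctan2(m[1,1],m[0,1])),q["joint_torque"][6])
E
done
```

```text
time: 10.7
ee_pos: [0.5291, 0.1663, 0.0497]
eef_rot: [0.71, 0.704, 0.001, 0.0]
ft_force: [4.7, 3.0, -2.4]
width: 0.0103
grip_force: 20.0
[ 0.45529281 -0.91879155  0.01017354] -0.5387530676652338 -0.07060994859784842
time: 11.1
ee_pos: [0.5291, 0.1663, 0.0497]
eef_rot: [0.729, 0.685, 0.001, 0.0]
ft_force: [5.4, 2.2, -2.8]
width: 0.0102
grip_force: 20.0
[ 0.46053748 -0.8270559   0.05668546] -3.5255285242784673 -0.12675283011049032
```

```bash
for i in 1 2; do python3 -m crank '[[[0,0,0,1.5,-1],[0,0,0,3,-1],[0,0,0,3,-1],[0,0,0,3,-1]]]' 20 | grep -E 'time|force|width'
python3 - <<'E'
from bench import r
from h import *
q=r.read_state();m=R.from_quat(q["eef_rot"]).as_matrix();print(q["torque"],np.degrees(np.arctan2(m[1,1],m[0,1])),q["joint_torque"][6])
E
done
```

```text
time: 11.5
ft_force: [4.8, 2.5, -2.8]
width: 0.0108
grip_force: 20.0
[ 0.41526454 -0.85657091  0.31712215] -6.488014550425175 -0.36755950190126896
time: 11.9
ft_force: [3.9, 2.2, -1.5]
width: 0.0112
grip_force: 22.2
[ 0.34127168 -0.89343118  0.55235229] -9.465391782918203 -0.5674314312636852
```

The torque about the key rose to 0.55 N m in the last 6°, so it is at the stop. I'll release, lift and go above the carrier, then check both.

```bash
python3 -m crank '[[[0,0,0,0,0],[0,0,0,0,0.3],[0,0,0,0,0.6],[0,0,0,0,1],[0,0,0,0,1],[0,0,0,0,1],[0,0,-20,0,1],[0,0,-60,0,1],[0,0,-110,0,1],[0,0,-160,0,1],[-40,5,-200,8,1],[-80,10,-200,16,1],[-120,14,-200,24,1],[-160,18,-200,32,1],[-200,23,-200,40,1],[-240,28,-200,48,1],[-280,33,-200,55,1],[-317,37,-200,57.5,1],[-317,37,-200,57.5,1],[-317,37,-200,57.5,1]]]' 20
python3 - <<'E'
from bench import r
from h import *
t=r.camera("top");s=r.camera("scene");q=r.read_state()
print(q["ee_pos"],q["joint_positions"],R.from_quat(q["eef_rot"]).as_matrix().round(3))
cv2.imwrite("pics/k2.png",np.hstack([crop(t,257,185,50,48,8),cv2.resize(crop(s,337,165,96,120,4),(307,384))]))
E
```

```text
time: 13.9
ee_pos: [0.5118, -0.1535, 0.2494]
eef_rot: [0.98, 0.197, -0.0, -0.0]
ft_force: [-0.0, 0.5, -0.3]
width: 0.087
grip_force: 0.0
[ 0.51237414 -0.15159407  0.24940133] [-0.79618888  0.18485396  1.13667464  1.70458319 -0.17175906  1.361942
 -0.79958881] [[ 0.921  0.391 -0.   ]
 [ 0.391 -0.921  0.001]
 [ 0.    -0.001 -1.   ]]
```

View pics/k2.png

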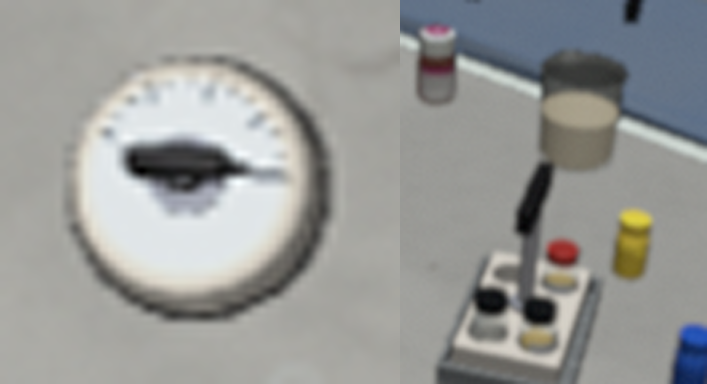

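The pointer nose sits exactly on the long mark at (270,175), so the key is fully wound. The carrier is untouched and below the fingers. Descending to grasp the handle.

```bash
python3 -m crank '[[[0,0,40,0,1],[0,0,80,0,1],[0,0,110,0,1],[0,0,135,0,1],[0,0,150,0,1],[0,0,156,0,1],[0,0,156,0,1],[0,0,156,0,-0.4],[0,0,156,0,-0.4],[0,0,156,0,-0.4],[0,0,156,0,-0.4],[0,0,156,0,-0.4],[0,0,156,0,-0.4],[0,0,156,0,-0.4]]]' 10
python3 -m crank '[[[0,0,0,0,-0.5],[0,0,0,0,-0.55],[0,0,0,0,-0.6],[0,0,0,0,-0.65],[0,0,0,0,-0.7],[0,0,0,0,-0.75],[0,0,0,0,-0.8],[0,0,0,0,-1],[0,0,0,0,-1],[0,0,0,0,-1],[0,0,0,0,-1]]]' 10
```

```text
time: 15.4
ee_pos: [0.5121, -0.1527, 0.0935]
eef_rot: [0.98, 0.198, -0.0, -0.0]
ft_force: [-0.1, 0.3, -0.1]
width: 0.0389
grip_force: 0.0
time: 16.5
ee_pos: [0.5122, -0.1526, 0.0936]
eef_rot: [0.98, 0.198, 0.0, -0.0]
ft_force: [-1.0, 2.8, 3.9]
width: 0.0119
grip_force: 10.0
```

Holding at 11.9 mm, which matches the bar. I'll tighten and lift slowly: the underside is to go from 4 to 120 mm, so 116 mm up.

```bash
python3 -m crank '[[[0,0,0,0,-1],[0,0,0,0,-1],[0,0,0,0,-1],[0,0,-1,0,-1],[0,0,-3,0,-1],[0,0,-6,0,-1],[0,0,-9,0,-1],[0,0,-12,0,-1],[0,0,-15,0,-1],[0,0,-18,0,-1],[0,0,-21,0,-1],[0,0,-24,0,-1],[0,0,-27,0,-1],[0,0,-30,0,-1],[0,0,-32,0,-1],[0,0,-34,0,-1],[0,0,-35,0,-1],[0,0,-35,0,-1]]]' 40
python3 - <<'E'
from bench import r
from h import *
s=r.camera("scene")
cv2.imwrite("pics/l1.png",crop(s,337,165,96,120,4))
E
```

```text
time: 18.3
ee_pos: [0.5122, -0.1527, 0.1286]
eef_rot: [0.98, 0.198, 0.0, -0.0]
ft_force: [-1.7, 0.3, -3.3]
width: 0.0114
grip_force: 40.0
```

View pics/l1.png

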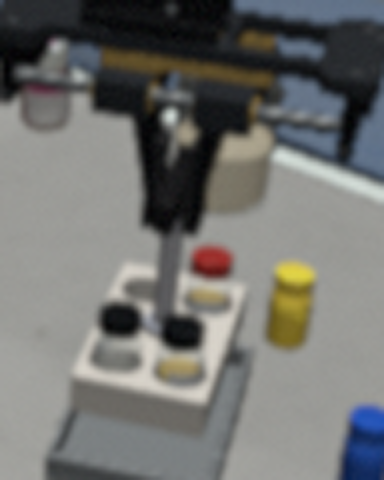

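The carrier hangs level clear of the tray with all three vials seated. Lifting 81 mm more and holding.

```bash
python3 -m crank '[[[0,0,-2,0,-1],[0,0,-6,0,-1],[0,0,-11,0,-1],[0,0,-16,0,-1],[0,0,-21,0,-1],[0,0,-26,0,-1],[0,0,-31,0,-1],[0,0,-36,0,-1],[0,0,-41,0,-1],[0,0,-46,0,-1],[0,0,-51,0,-1],[0,0,-56,0,-1],[0,0,-61,0,-1],[0,0,-66,0,-1],[0,0,-71,0,-1],[0,0,-75,0,-1],[0,0,-78,0,-1],[0,0,-80,0,-1],[0,0,-81,0,-1],[0,0,-81,0,-1]]]' 40
for i in 1 2; do python3 -m crank '[[[0,0,0,0,-1],[0,0,0,0,-1],[0,0,0,0,-1],[0,0,0,0,-1],[0,0,0,0,-1],[0,0,0,0,-1],[0,0,0,0,-1],[0,0,0,0,-1],[0,0,0,0,-1],[0,0,0,0,-1],[0,0,0,0,-1],[0,0,0,0,-1],[0,0,0,0,-1],[0,0,0,0,-1],[0,0,0,0,-1],[0,0,0,0,-1],[0,0,0,0,-1],[0,0,0,0,-1],[0,0,0,0,-1],[0,0,0,0,-1]]]' 40; done
python3 - <<'E'
from bench import r
from h import *
s=r.camera("scene");t=r.camera("top")
cv2.imwrite("pics/l2.png",np.hstack([crop(s,337,125,96,150,4),crop(t,250,150,100,150,4)]))
E
```

```text
time: 20.35
ee_pos: [0.5122, -0.1527, 0.2095]
eef_rot: [0.98, 0.198, 0.0, -0.0]
ft_force: [-1.3, 0.0, -3.3]
width: 0.0115
grip_force: 40.0
time: 22.35
ee_pos: [0.5122, -0.1527, 0.2095]
eef_rot: [0.98, 0.198, 0.0, -0.0]
ft_force: [0.3, 0.0, -3.5]
width: 0.0114
grip_force: 40.0
time: 24.35
ee_pos: [0.5122, -0.1527, 0.2095]
eef_rot: [0.98, 0.198, -0.0, -0.0]
ft_force: [-0.5, -0.8, -3.6]
width: 0.0112
grip_force: 40.0
```

View pics/l2.png

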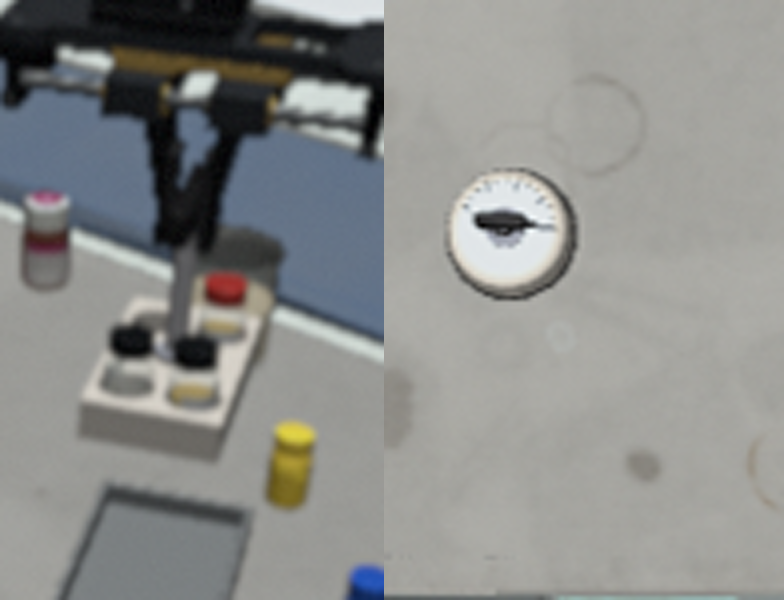

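The carrier is held level over its tray with the vials in their wells, and the key is still on its long mark. Handing in.

```bash
python3 -c "
from bench import r
print(r.close_job())"
```

```text
the job is handed in; nothing more can be done
None
```

I wound the timer to its stop in part turns, then lifted the carrier and handed the job in while holding it level over its tray for over 4 s, underside about 12 cm up, all three vials seated; the hand-in gave no verdict.

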